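Point out the weights to pack first

TASK

Show a trainee which two brass weights go back into the open wooden box first: with the fingertips, point straight down at the largest weight from two or three centimetres above it and stay there for a good second, then do the same over the second largest, and last point down into the middle of the open box, two or three centimetres above its rim, and finish there, still pointing. Touch and move nothing at all, and do not bring the fingertips down over the two smaller weights or the rubber stopper.

Things in the scene. Friction and masses are not known exactly. Their poses are not given: they have to be found in the camera images.
- weight_largest_top (a point): The largest of four plain brass weights of one shape (a cylinder with a neck and a round knob on top), 32 mm across and 41 mm tall, 100 g, standing loose on the worktop. This point is the middle of the top of its knob, 41 mm above the worktop; z is up.
- weight_second_top (a point): The second largest of four plain brass weights of one shape (a cylinder with a neck and a round knob on top), 26 mm across and 33 mm tall, 50 g, standing loose on the worktop. This point is the middle of the top of its knob, 33 mm above the worktop; z is up.
- weight_third_top (a point): The third in size (not to be pointed at) of four plain brass weights of one shape (a cylinder with a neck and a round knob on top), 20 mm across and 26 mm tall, 20 g, standing loose on the worktop. This point is the middle of the top of its knob, 26 mm above the worktop; z is up.
- weight_smallest_top (a point): The smallest (not to be pointed at) of four plain brass weights of one shape (a cylinder with a neck and a round knob on top), 16 mm across and 21 mm tall, 10 g, standing loose on the worktop. This point is the middle of the top of its knob, 21 mm above the worktop; z is up.
- rubber_stopper_top (a point): Tapered rubber stopper, 26 mm across, 25 mm tall, standing loose among the weights (not to be pointed at). Point: middle of its top, 25 mm above the worktop; z up. Weights and stopper stand in any order along the front edge, right of the box, centres at least 55 mm apart. Behind and right of them (y < -0.22 m, x > 0.5 m) is a hotplate with a dish, 170 mm high.
- box_mouth (a point): Open, empty wooden weight box, fixed left of the weights: 82 mm (x) by 132 mm (y), 6 mm walls, rim 27 mm above the worktop. Point: centre of the mouth at rim height; x to the hinged far side, z up. The lid stands open at the hinge, 42 mm from the point, leaning back, top edge about 110 mm above the worktop. Behind the weights a stool stands on the worktop: seat from x = 0.58 m back, 0.52 m up; left is a wall at y = 0.37 m.
Things that resemble listed ones, but are neither listed nor needed, are in the scene too. What is shaped like the part that bears weight_largest_top but purple or red is not meant.

How it is judged:
On the way, in this order (a step that is already met when the one before it is completed fails the run):
1. the fingertips dwell just above the largest weight (horizontal distance between the grasp point and weight_largest_top below 0.02 m and z of the grasp point in the frame of weight_largest_top between 0.008 and 0.07 m), for 0.8 s.
2. then they dwell just above the second largest weight (horizontal distance between the grasp point and weight_second_top below 0.02 m and z of the grasp point in the frame of weight_second_top between 0.008 and 0.07 m), for 0.8 s.
3. then they point down into the open box (horizontal distance between the grasp point and box_mouth below 0.025 m and z of the grasp point in the frame of box_mouth below 0.07 m), for 0.5 s.
At the end, for the whole second after the job is handed in: Still pointing into the open box: the point between the finger pads within 25 mm of the centre of its mouth seen from above and under 70 mm above its rim; weights and stopper within 4 mm of where they stood. Dwells before: within 20 mm seen from above, 8 to 70 mm above the top, 0.8 s (all of step 3 and distance of each of weight_largest_top, weight_second_top, weight_third_top, weight_smallest_top, rubber_stopper_top from where it was at the start of the episode below 0.004 m); the robot touches nothing.
It fails at once if the robot touches something (contact force between any of the arm, the fingers and anything else above 0.5 N).
It fails at once if a weight or the stopper is moved or lifted (distance of any of weight_largest_top, weight_second_top, weight_third_top, weight_smallest_top, rubber_stopper_top from where it was at the start of the episode above 0.006 m).
It fails at once if the fingertips come down over one of the two smaller weights or the stopper ((horizontal distance between the grasp point and weight_third_top below 0.014 m and z of the grasp point in the frame of weight_third_top below 0.05 m) or (horizontal distance between the grasp point and weight_smallest_top below 0.014 m and z of the grasp point in the frame of weight_smallest_top below 0.05 m) or (horizontal distance between the grasp point and rubber_stopper_top below 0.014 m and z of the grasp point in the frame of rubber_stopper_top below 0.05 m)).
It also fails if it takes over 58 s, if anything falls off the work surface, if the arm or the gripper's body presses on something with over 40 N, if the wrist force passes 120 N, or if a joint passes its speed limit or range.

ROBOT

A 6-joint arm with a two-finger parallel gripper is mounted at the origin on a cart in front of the work surface, level with it; the furniture and walls round the work are solid. World frame = base frame: x ahead of the robot, y to its left, z up, the work surface at z = 0. Lengths are in m, angles in rad, forces in N, time in s.
With the tool pointing down it reaches from about 0.35 to 0.975 m from the base axis. Payload 4.9 kg.
Tool frame: the origin (TCP) lies at the very end of the fingers, on their centre line; the grasp point (between the pads) lies 19 mm behind it (pinch_z is the distance from the TCP to the grasp point, in m); z points along the fingers, y is the line along which they close (so a half turn about z gives the same grasp; the last joint's range is limited). The gripper opens to 85 mm and grips with 20 to 120 N. Pads are 22 mm wide; open, the fingers measure 114 mm over their backs; the gripper's body (76 mm by 85 mm) begins 54 mm behind the grasp point. The pads swing forward as they close: fully open they stand 13 mm farther back than shut.
Start: joints at [1.133, 0.053, 1.613, -0, 1.476, -0.119], TCP at [0.196, 0.593, 0.231] pointing down, gripper open.
Joint ranges: [-3.01, 3.01], [-1.01, 2.22], [0.06, 2.58], [-1.02, 4.17], [0.09, 2.62], [-3.14, 3.14]. Speed limits (rad/s): [2.57, 2.57, 3.14, 3.14, 3.14, 3.14].

INTERFACE

Orientations are given as a unit quaternion [w, x, y, z].
In Python, from plant import * gives the robot as it stands. The module is installed in compiled form; this text tells all that it offers.
- The arm moves only by the tool play_rows, never from a script. Its arguments are lists of equal length, an entry for each row: "linear": the shift along the world's x, y, z in m, a list of three; "turn": the turn about the world's z in degrees. A call has 1 to 8 rows; each row shifts and turns the commanded pose from where the row before left it; what a row does not reach is not made up. A row lasts 1/8 s, in which the tool goes at most 62.5 mm and 10.7 degrees, less where a joint would pass 70% of its speed; a pose out of reach is approached as far as the arm can. A call is refused whole if a number of a shift passes 0.0625 or a number of a turn 10.7, either way. A call with a gripper value outside its range is refused whole. "hand" is the finger opening in m, from 0 to 0.0854, set as the call begins (left out, the last holds). The fingers move at their own pace and stop on an object; the grip force is fixed at half the most. Time passes only in rows, so rows that do not move let the fingers close. It gives the time, the measured TCP pose, the force, the opening and the grip force at its end, in the units of the state.
- state(): the state, without advancing time (a new reading comes with each control period).
- grab_frame(name): name is "side" or "top" or "wrist"; returns the picture (384x512x3 uint8, red, green, blue); there is no depth.
- camera_info(name): a dict with "camera_matrix" (3x3 intrinsics, pixels), "origin" and "attitude" of the camera in the world; the wrist camera has in their place "mount" (4x4, takes a point from camera to tool coordinates, whose origin is the TCP and whose axes are the flange's). Camera axes: x right, y down, z forward; pixel columns grow to the right and rows downward; lengths in m; the calibration is good to about 2 mm. A picture is of the moment at which its call begins: read the wrist's pose just before it. camera_info takes no time and is no camera call.
- job_done(): hands the job in; it is judged then, once.
Trained networks look in the newest picture that a camera, given by its name, has taken for a name from the list of things; names that differ only in an ending like _2 or _b are one class to them, and where a whole thing is asked for, a point or a joint stands for the part that bears it (a point fixed in the world has none). Each returns a list of dicts, best first, with "p" (0 to 1); they miss things now and then, are a little off and sometimes report something else, mostly with a low value. They report only what shows in the picture. A call takes as long as a camera call. They do not tell look-alikes from the thing itself.
- trace(camera, thing): "region" (384x512 bool, what is visible of it) and "location" ([column, row] in pixels, amid what is visible of it).
The state is a dict: "time": time; "joint_pos": joint angles; "joint_vel": joint speeds; "joint_efforts": joint torques, N m; "tool_pos": TCP position; "tool_rot": TCP orientation; "contact_force": force on the tool from outside, world axes, zero at the start; "ft_torque": the same for the moment, N m; "gripper_width": opening from 0.0 (shut) to 1.0 (fully open); "grasp_force": force on a finger pad.
Only numpy, scipy, OpenCV 4.12 (cv2) and the standard library are available. Lean on these libraries where they do the work, as an engineer would, in place of code of your own. Each camera call takes 0.05 s, during which the arm holds its last target. There are 200 camera calls.

## Working session

There is one attempt and no reset: what is moved stays moved. The work goes in short steps, Python scripts to look and compute and a tool call to move; the robot and the scene stay as the last step left them, time stands still between calls to the robot, and variables do not carry over. Pictures are saved under pics/ and viewed, at most 10 in all, crops included, and the job is handed in when it is done.

Besides the shell and the picture viewer there is one more tool, called after ">>>" as name(argument=value, ...) on one line, values as JSON. play_rows: Moves the arm, as the interface text tells. Its arguments: {"type":"object","properties":{"linear":{"type":"array","items":{"type":"array","items":{"type":"number"}}},"turn":{"type":"array","items":{"type":"number"}},"hand":{"type":"number"}},"required":["linear","turn"]}

```bash
mkdir -p pics; cat > h.py <<'E'
from plant import *
import numpy as np, cv2
def cam(n):
    c=camera_info(n);K=np.array(c["camera_matrix"])
    if n=="wrist": return K,np.array(c["mount"])
    return K,c["origin"],c["attitude"]
def save(n,f): cv2.imwrite("pics/"+f,cv2.cvtColor(grab_frame(n),cv2.COLOR_RGB2BGR))
E
python3 - <<'E'
from h import *
s=state();print(s["time"],s["tool_pos"],s["tool_rot"],s["gripper_width"])
for n in("side","top","wrist"):print(n,camera_info(n))
a=[]
for n in("side","top"):
    im=grab_frame(n);cv2.imwrite(f"pics/{n}0.png",im[:,:,::-1])
    for t in("weight_largest_top","weight_second_top","weight_third_top","weight_smallest_top","rubber_stopper_top","box_mouth"):
        print(n,t,[(round(d["p"],2),np.round(d["location"]).tolist(),int(d["region"].sum())) for d in trace(n,t)])
E
```

```text
0.0 [0.19563328 0.5929373  0.23006537] [-2.65093740e-04  1.58708849e-01  9.87324897e-01 -9.88938346e-04] 0.9956120440554392
side {'camera_matrix': array([[465.97847715,   0.        , 259.59995902],
       [  0.        , 465.97847715, 194.75439442],
       [  0.        ,   0.        ,   1.        ]]), 'origin': array([0.18829613, 0.29621617, 0.84652889]), 'attitude': array([ 0.10050741, -0.42473862,  0.87274474, -0.21865951])}
top {'camera_matrix': array([[433.54310613,   0.        , 258.31397091],
       [  0.        , 433.54310613, 190.71720962],
       [  0.        ,   0.        ,   1.        ]]), 'origin': array([0.35682801, 0.02560795, 1.02177712]), 'attitude': array([-0.05027332,  0.71265514, -0.69709014,  0.06050274])}
wrist {'camera_matrix': array([[300.89069278,   0.        , 258.28373995],
       [  0.        , 300.89069278, 193.64225395],
       [  0.        ,   0.        ,   1.        ]]), 'mount': array([[ 4.01939558e-04, -9.60565821e-01, -2.78052408e-01,
         7.06514942e-02],
       [ 9.99999794e-01,  2.46755827e-04,  5.93104956e-04,
         1.58869065e-04],
       
[... 229 characters left out ...]
5.0, 228.0], 170), (0.57, [166.0, 201.0], 258), (0.5, [258.0, 213.0], 263)]
side weight_second_top [(0.72, [287.0, 235.0], 157)]
side weight_third_top []
side weight_smallest_top [(0.48, [356.0, 162.0], 64)]
side rubber_stopper_top [(0.66, [349.0, 191.0], 146)]
side box_mouth [(0.93, [178.0, 259.0], 6103), (0.25, [247.0, 248.0], 115)]
top weight_largest_top [(0.71, [245.0, 197.0], 152), (0.6, [195.0, 143.0], 174), (0.59, [161.0, 150.0], 174), (0.47, [283.0, 211.0], 157)]
top weight_second_top [(0.52, [251.0, 228.0], 89)]
top weight_third_top [(0.45, [219.0, 217.0], 78)]
top weight_smallest_top [(0.49, [345.0, 215.0], 48)]
top rubber_stopper_top []
top box_mouth [(0.92, [167.0, 191.0], 3302)]
```

```bash
python3 - <<'E'
import cv2
for n,(r0,r1,c0,c1) in dict(side=(120,345,100,400),top=(90,315,100,400)).items():
    im=cv2.imread(f"pics/{n}0.png");cv2.imwrite(f"pics/{n}0c.png",cv2.resize(im[r0:r1,c0:c1],None,fx=2.66,fy=2.66,interpolation=cv2.INTER_CUBIC))
E
```

```text
(no output)
```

View pics/side0c.png

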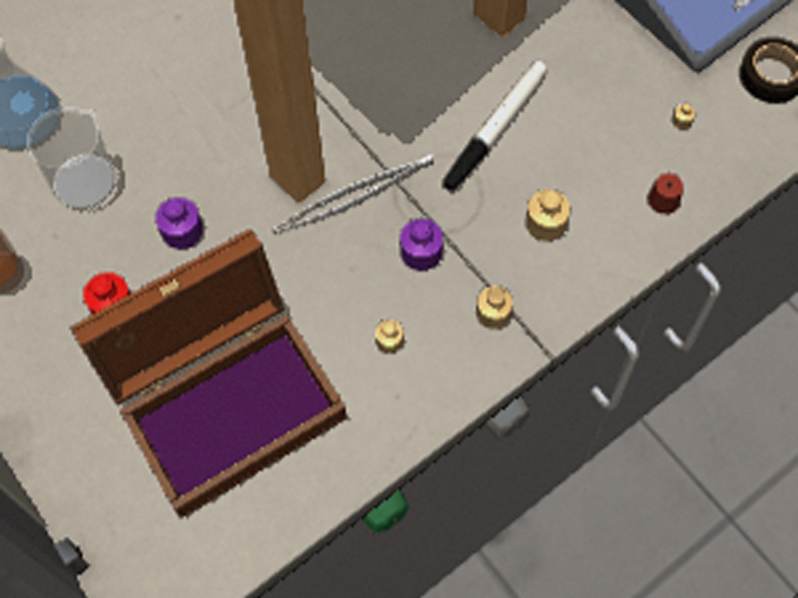

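View pics/top0c.png

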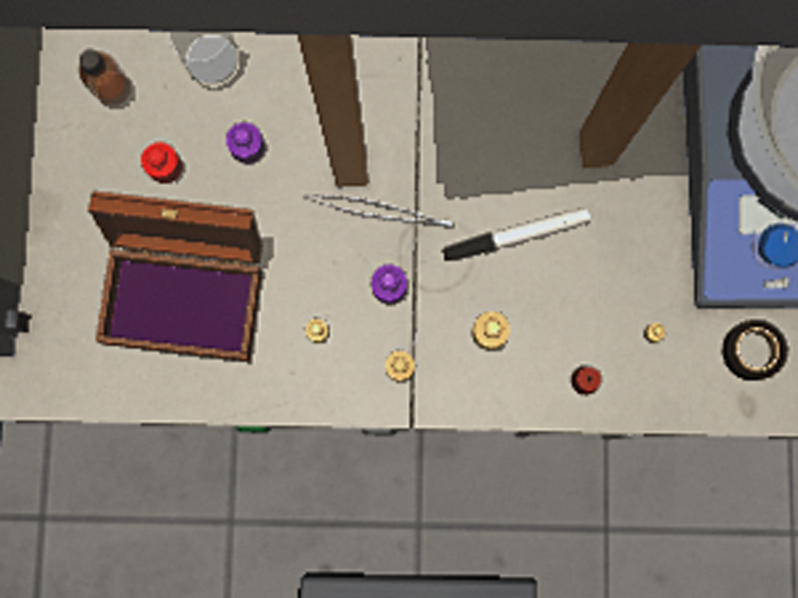

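View pics/side0.png

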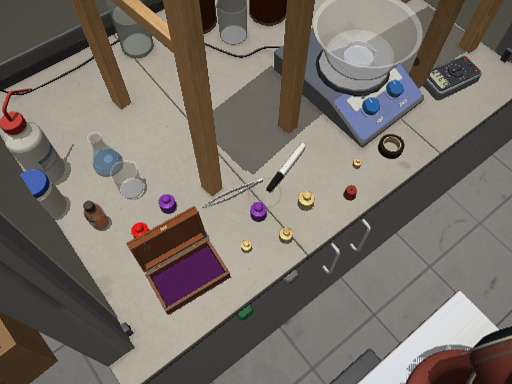

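The top view shows the largest weight at about (284,213), the second at (250,227), the third at (219,213), the smallest at (346,214) and the stopper at (320,232). The box is at (167,203). The purple and red ones are look-alikes. The start pose is beyond the left wall, so I need to see that area next.

```bash
cat >> h.py <<'E'
def ray(n,px):
    from scipy.spatial.transform import Rotation as R
    if n=="wrist":
        K,M=cam(n);s=state();T=np.eye(4);q=s["tool_rot"];T[:3,:3]=R.from_quat(np.roll(q,-1)).as_matrix();T[:3,3]=s["tool_pos"];T=T@M;o,A=T[:3,3],T[:3,:3]
    else:
        K,o,q=cam(n);A=R.from_quat(np.roll(q,-1)).as_matrix()
    d=A@np.linalg.inv(K)@[px[0],px[1],1];return o,d
def atz(n,px,z):
    o,d=ray(n,px);return (o+d*(z-o[2])/d[2]).round(4)
def tri(n1,p1,n2,p2):
    o1,d1=ray(n1,p1);o2,d2=ray(n2,p2)
    t=np.linalg.lstsq(np.c_[d1,-d2],o2-o1,rcond=None)[0];a=o1+t[0]*d1;b=o2+t[1]*d2
    return ((a+b)/2).round(4),np.linalg.norm(a-b).round(4)
E
python3 - <<'E'
from h import *
S=lambda x,y:(100+x/2.66,120+y/2.66)
T=lambda x,y:(100+x/2.66,90+y/2.66)
for nm,s,t,h in[("L",(548,198),(491,328),.041),("2",(495,292),(400,366),.033),("3",(389,326),(317,329),.026),("4",(684,107),(655,331),.021),("st",(667,180),(587,379),.025),("boxfl",(182,513),(100,343),.027),("boxfr",(345,408),(250,359),.027),("boxbl",(125,402),(110,250),.027),("lidTL",(75,326),(92,194),.11),("lidTR",(258,232),(256,213),.11)]:
    print(nm,tri("side",S(*s),"top",T(*t)),atz("side",S(*s),h),atz("top",T(*t),h))
save("wrist","w0.png")
E
cp pics/top0.png pics/topfull.png
```

```text
L (array([ 0.4625, -0.0476,  0.0378]), np.float64(0.0016)) [ 0.462  -0.0458  0.041 ] [ 0.4615 -0.0478  0.041 ]
2 (array([0.429, 0.03 , 0.034]), np.float64(0.0029)) [0.4306 0.0305 0.033 ] [0.4279 0.0292 0.033 ]
3 (array([0.46  , 0.1027, 0.0206]), np.float64(0.0015)) [0.4588 0.1044 0.026 ] [0.4588 0.1018 0.026 ]
4 (array([ 0.4646, -0.1931,  0.0191]), np.float64(0.0006)) [ 0.4643 -0.1918  0.021 ] [ 0.4642 -0.1928  0.021 ]
st (array([ 0.4211, -0.1311,  0.0313]), np.float64(0.0017)) [ 0.4237 -0.1339  0.025 ] [ 0.4208 -0.1325  0.025 ]
boxfl (array([0.4437, 0.2924, 0.0081]), np.float64(0.0009)) [0.4376 0.2923 0.027 ] [0.4424 0.2878 0.027 ]
boxfr (array([0.4337, 0.1615, 0.0084]), np.float64(0.0021)) [0.4292 0.1651 0.027 ] [0.4315 0.1584 0.027 ]
boxbl (array([0.522 , 0.2817, 0.0363]), np.float64(0.0005)) [0.5256 0.2814 0.027 ] [0.5237 0.2843 0.027 ]
lidTL (array([0.556 , 0.2811, 0.1059]), np.float64(0.0001)) [0.554  0.2812 0.11  ] [0.5552 0.28   0.11  ]
lidTR (array([0.5452, 0.1492, 0.095 ]), np.float64(0.0016)) [0.5374 0.1517 0.11  ] [0.5428 0.1477 0.11  ]
```

View pics/top0.png

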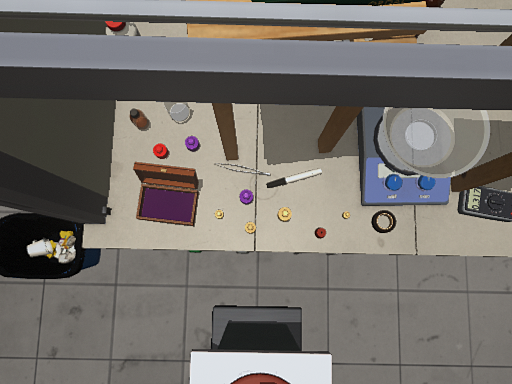

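View pics/w0.png

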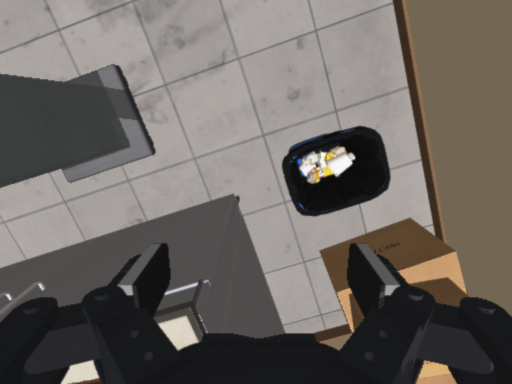

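The top view shows the wall's free end near (105,215), and a waste bin to its left on the floor. The wrist view shows the bin, the cart and a cabinet or wall corner at (237,197). Before retracting I'll place that wall end.

```bash
python3 - <<'E'
from h import *
for z in(-.3,0,.3):
  print(z,"wrist corner",atz("wrist",(237,197),z),"top",atz("top",(107,225),z),atz("top",(83,247),z),"bin",atz("top",(5,240),z))
  print(atz("side",(131,346),z),atz("side",(0,200),z))
K,M=cam("wrist");print(ray("wrist",(256,192)))
print("bottom left obj",[atz("wrist",p,0) for p in((160,310),(200,290),(240,350),(300,350))])
im=cv2.imread("pics/side0.png")[180:384,0:200];b=cv2.imread("pics/w0.png")[170:384,0:300]
cv2.imwrite("pics/c1.png",np.hstack([cv2.resize(im,(400,400)),cv2.resize(b,(400,400))]))
E
```

```text
-0.3 wrist corner [ 0.306   0.5055 -0.3   ] top [ 0.4501  0.4651 -0.3   ] [ 0.3825  0.5319 -0.3   ] bin [ 0.3984  0.7664 -0.3   ]
[ 0.5257  0.4032 -0.3   ] [ 1.0825  0.4849 -0.3   ]
0 wrist corner [0.2269 0.5547 0.    ] top [0.4289 0.3654 0.    ] [0.3767 0.417  0.    ] bin [0.389  0.5983 0.    ]
[0.4374 0.3752 0.    ] [0.8485 0.4356 0.    ]
0.3 wrist corner [0.1479 0.6039 0.3   ] top [0.4078 0.2656 0.3   ] [0.3709 0.3021 0.3   ] bin [0.3795 0.4301 0.3   ]
[0.3491 0.3472 0.3   ] [0.6146 0.3862 0.3   ]
(array([0.12884267, 0.6157776 , 0.37220487]), array([ 0.25688578, -0.09210545, -0.96208819]))
bottom left obj [array([0.3534, 0.3919, 0.    ]), array([0.3405, 0.4591, 0.    ]), array([ 0.4569,  0.4787, -0.    ]), array([0.4854, 0.5651, 0.    ])]
```

View pics/c1.png

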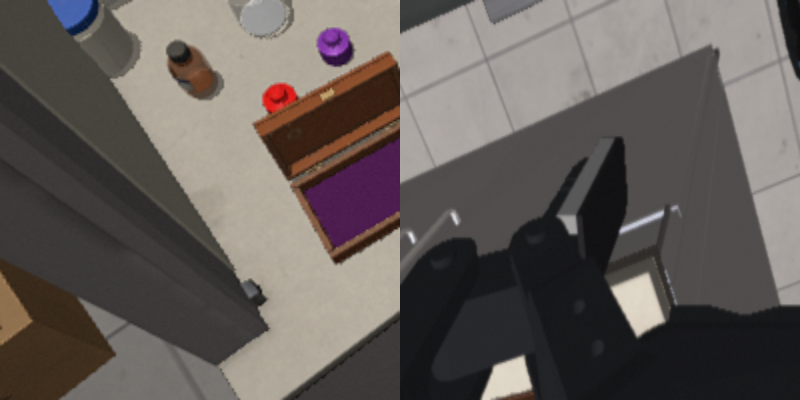

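The wall's free end is at about x 0.43, y 0.37, which is radius 0.57 from the base. I'll retract to radius 0.4 with the fingers closing, then swing past it.

>>> play_rows(linear=[[-0.008,-0.026,0.004],[-0.008,-0.026,0.004],[-0.008,-0.026,0.004],[-0.008,-0.026,0.004],[-0.008,-0.026,0.004],[-0.008,-0.026,0.004],[-0.008,-0.026,0.004],[-0.008,-0.026,0.004]], turn=[0,0,0,0,0,0,0,0], hand=0)

```text
time: 1.75
tool_pos: [0.1316, 0.3847, 0.2636]
tool_rot: [0.0, 0.159, 0.987, 0.0]
contact_force: [-0.1, -0.1, 0.6]
gripper_width: -0.001
grasp_force: 0.0
```

>>> play_rows(linear=[[0.021,-0.017,0],[0.021,-0.017,0],[0.021,-0.017,0],[0.021,-0.017,0],[0.021,-0.017,0],[0.021,-0.017,0],[0.021,-0.017,0],[0.021,-0.017,0]], turn=[2.2,2.2,2.2,2.2,2.2,2.2,2.2,2.2])

```text
time: 2.75
tool_pos: [0.3005, 0.2489, 0.2635]
tool_rot: [0.0, 0.005, 1.0, 0.0]
contact_force: [0.6, -0.6, -0.2]
gripper_width: 0.002
grasp_force: 0.0
```

>>> play_rows(linear=[[0.014,-0.037,-0.004],[0.014,-0.037,-0.004],[0.014,-0.037,-0.004],[0.014,-0.037,-0.004],[0.014,-0.037,-0.004],[0.014,-0.037,-0.004],[0.014,-0.037,-0.004],[0.014,-0.037,-0.004]], turn=[0,0,0,0,0,0,0,0])

```text
time: 3.75
tool_pos: [0.4122, -0.0479, 0.2315]
tool_rot: [0.0, 0.006, 1.0, -0.0]
contact_force: [-0.2, -0.2, -0.1]
gripper_width: 0.002
grasp_force: 0.0
```

```bash
python3 - <<'E'
from h import *
s=state();print(s["time"],s["tool_pos"],s["tool_rot"],s["joint_pos"],s["contact_force"])
save("wrist","w1.png")
for t in("weight_largest_top","weight_second_top","weight_third_top","rubber_stopper_top"):
    print(t,[(round(d["p"],2),np.round(d["location"]).tolist(),atz("wrist",d["location"],.03)) for d in trace("wrist",t)])
E
```

```text
3.75 [ 0.41223288 -0.04790261  0.23147727] [ 4.87121635e-04  6.01279672e-03  9.99981802e-01 -7.35028818e-05] [-2.95536716e-01 -4.89861234e-01  2.07309408e+00  1.37267473e-04
  1.55738414e+00 -1.85430915e+00] [-0.1616541  -0.22226739 -0.06914009]
weight_largest_top [(0.72, [255.0, 208.0], array([ 0.4578, -0.0533,  0.03  ])), (0.61, [420.0, 308.0], array([0.6025, 0.1638, 0.03  ])), (0.56, [332.0, 234.0], array([0.4937, 0.04  , 0.03  ])), (0.44, [482.0, 313.0], array([0.6107, 0.2475, 0.03  ]))]
weight_second_top [(0.65, [322.0, 180.0], array([0.4245, 0.0271, 0.03  ])), (0.22, [256.0, 207.0], array([ 0.4571, -0.0504,  0.03  ]))]
weight_third_top [(0.57, [382.0, 204.0], array([0.4545, 0.1007, 0.03  ]))]
rubber_stopper_top [(0.7, [190.0, 175.0], array([ 0.4165, -0.1248,  0.03  ]))]
```

View pics/w1.png

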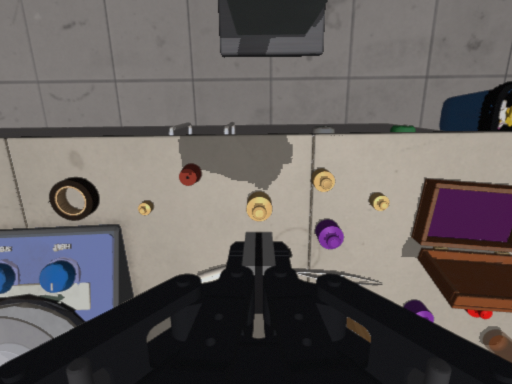

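The wrist view agrees: largest at (258,209), second at (323,181), stopper at (190,175), and the box at the right. The fingers are clear. I'll descend over the largest weight to TCP z of about 0.066 and dwell.

>>> play_rows(linear=[[0.016,0,-0.005],[0.016,0,-0.01],[0.017,0,-0.02],[0,0,-0.03],[0,0,-0.03],[0,0,-0.03],[0,0,-0.025],[0,0,-0.015]], turn=[0,0,0,0,0,0,0,0])

```text
time: 5.0
tool_pos: [0.4602, -0.0452, 0.0653]
tool_rot: [-0.001, 0.005, 1.0, 0.0]
contact_force: [0.4, -1.1, 0.3]
gripper_width: 0.001
grasp_force: 0.0
```

```bash
python3 - <<'E'
from h import *
s=state();print(s["time"],s["tool_pos"],s["contact_force"])
a=grab_frame("wrist");b=grab_frame("side")
cv2.imwrite("pics/c2.png",np.hstack([cv2.resize(a[100:340,130:410],(400,343)),cv2.resize(b[110:282,200:400],(400,343))])[:,:,::-1])
E
```

```text
5.0 [ 0.46019933 -0.04522455  0.06527539] [ 0.373351   -1.11432066  0.2898376 ]
```

View pics/c2.png

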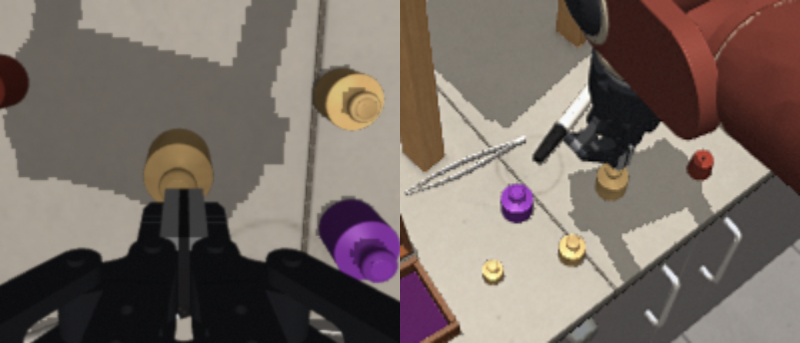

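The fingertips are right over the knob of the largest weight, at (180,185) in the wrist crop. Now I'll dwell for about 1.5 s.

>>> play_rows(linear=[[0,-0.001,0],[0,0,0],[0,0,0],[0,0,0],[0,0,0],[0,0,0],[0,0,0],[0,0,0]], turn=[0,0,0,0,0,0,0,0])

```text
time: 6.1
tool_pos: [0.4609, -0.0475, 0.0663]
tool_rot: [-0.0, 0.006, 1.0, 0.0]
contact_force: [-0.4, 0.2, 0.1]
gripper_width: -0.002
grasp_force: 0.0
```

>>> play_rows(linear=[[0,0,0],[0,0,0],[0,0,0],[0,0,0],[0,0,0.015],[0,0,0.02],[0,0,0.025],[0,0,0.02]], turn=[0,0,0,0,0,0,0,0])

```text
time: 7.1
tool_pos: [0.4615, -0.0476, 0.1487]
tool_rot: [0.001, 0.006, 1.0, -0.0]
contact_force: [-0.4, -0.5, 0.2]
gripper_width: -0.001
grasp_force: 0.0
```

>>> play_rows(linear=[[-0.008,0.019,0],[-0.008,0.019,0],[-0.008,0.019,0],[-0.008,0.02,0],[0,0,-0.025],[0,0,-0.025],[0,0,-0.025],[0,0,-0.013]], turn=[0,0,0,0,0,0,0,0])

```text
time: 8.1
tool_pos: [0.4268, 0.0305, 0.0561]
tool_rot: [-0.002, 0.005, 1.0, 0.0]
contact_force: [0.3, 0.4, 1.0]
gripper_width: -0.001
grasp_force: 0.0
```

```bash
python3 - <<'E'
from h import *
s=state();print(s["time"],s["tool_pos"],s["contact_force"])
a=grab_frame("wrist");b=grab_frame("side")
cv2.imwrite("pics/c3.png",np.hstack([cv2.resize(a[100:340,130:410],(400,343)),cv2.resize(b[150:322,180:380],(400,343))])[:,:,::-1])
E
```

```text
8.1 [0.42681295 0.03051578 0.05612563] [0.25004028 0.36269991 0.9906947 ]
```

View pics/c3.png

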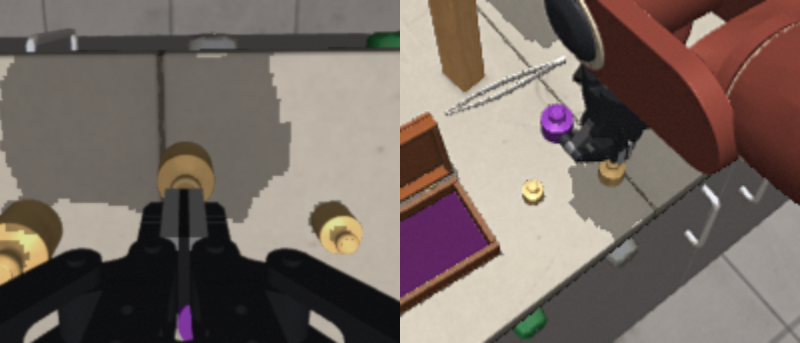

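The fingertips are over the knob of the second weight, at (185,185) in the wrist crop. I'll dwell, lift and go above the box.

>>> play_rows(linear=[[0,0,0],[0,0,0],[0,0,0],[0,0,0],[0,0,0],[0,0,0],[0,0,0],[0,0,0]], turn=[0,0,0,0,0,0,0,0])

```text
time: 9.2
tool_pos: [0.4289, 0.0295, 0.0583]
tool_rot: [-0.0, 0.006, 1.0, 0.0]
contact_force: [0.2, 0.2, -0.0]
gripper_width: -0.002
grasp_force: 0.0
```

>>> play_rows(linear=[[0,0,0],[0,0,0],[0,0,0],[0,0,0],[0,0,0.02],[0,0,0.035],[0,0,0.035],[0,0,0.03]], turn=[0,0,0,0,0,0,0,0])

```text
time: 10.2
tool_pos: [0.429, 0.0295, 0.1798]
tool_rot: [0.001, 0.006, 1.0, -0.0]
contact_force: [-1.0, 0.1, 0.2]
gripper_width: 0.001
grasp_force: 0.0
```

>>> play_rows(linear=[[0.006,0.024,0],[0.006,0.024,0],[0.006,0.024,0],[0.006,0.024,0],[0.006,0.024,0],[0.006,0.024,0],[0.006,0.024,0],[0.006,0.024,0]], turn=[0,0,0,0,0,0,0,0])

```text
time: 11.2
tool_pos: [0.477, 0.2223, 0.1782]
tool_rot: [-0.0, 0.006, 1.0, -0.0]
contact_force: [0.2, -0.3, 0.4]
gripper_width: -0.001
grasp_force: 0.0
```

```bash
python3 - <<'E'
from h import *
s=state();print(s["time"],s["tool_pos"],s["contact_force"])
a=grab_frame("wrist");b=grab_frame("side")
cv2.imwrite("pics/c4.png",np.hstack([cv2.resize(a,(400,300)),cv2.resize(b[120:345,80:380],(400,300))])[:,:,::-1])
E
```

```text
11.2 [0.4769817  0.22230568 0.17816689] [ 0.24930537 -0.26786079  0.38802157]
```

View pics/c4.png

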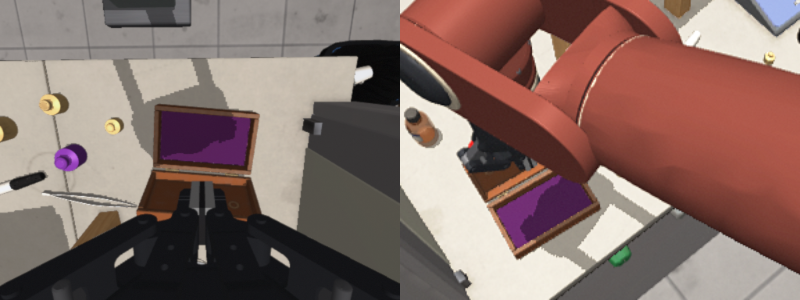

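```bash
python3 - <<'E'
from h import *
print(atz("wrist",(262,183),.027))
for z in(.3,.4,.5):print(z,atz("side",(80+20*.75,120+60*.75),z),atz("side",(80+190*.75,120+170*.75),z))
E
```

```text
[0.48   0.2271 0.027 ]
0.3 [0.586  0.2621 0.3   ] [0.3815 0.1958 0.3   ]
0.4 [0.5132 0.2683 0.4   ] [0.3461 0.2142 0.4   ]
0.5 [0.4405 0.2746 0.5   ] [0.3108 0.2326 0.5   ]
```

>>> play_rows(linear=[[0,0.001,-0.02],[0,0,-0.02],[0,0,-0.02],[0,0,-0.02],[0,0,-0.018],[0,0,-0.015],[0,0,-0.008],[0,0,0]], turn=[0,0,0,0,0,0,0,0])

```text
time: 12.3
tool_pos: [0.4766, 0.2224, 0.0567]
tool_rot: [-0.0, 0.006, 1.0, -0.0]
contact_force: [-0.7, -0.4, 0.3]
gripper_width: -0.002
grasp_force: 0.0
```

>>> play_rows(linear=[[0,0,0],[0,0,0],[0,0,0],[0,0,0],[0,0,0],[0,0,0],[0,0,0],[0,0,0]], turn=[0,0,0,0,0,0,0,0])

```text
time: 13.3
tool_pos: [0.4768, 0.2225, 0.0572]
tool_rot: [-0.0, 0.006, 1.0, -0.0]
contact_force: [-0.1, 0.4, -0.1]
gripper_width: -0.001
grasp_force: 0.0
```

```bash
python3 - <<'E'
from h import *
s=state();print(s["time"],s["tool_pos"],s["contact_force"])
print(job_done())
E
```

```text
13.3 [0.47683651 0.22247542 0.05724213] [-0.06870373  0.35673788 -0.09786767]
the job is handed in; nothing more can be done
None
```

The arm pointed at the largest weight, then the second largest, and ended pointing into the open box; no contact showed in the force readings, and the job was handed in at 13.3 s with no verdict returned.

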